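# Shut the red air stopcock under the sliding cover

## Task

Shut off the air to the rivet guns: with the fingertips, push the yellow cover of the air box along its rails all the way to the far end to bare the two stopcocks, then push the red handle round a quarter turn, fully shut against its stop. Leave the cover open and flat in its rails, never lifting it, do not turn the black handle, and do not shift the block, scribe, gauge, mug or tin; finish clear of everything.

Things in the scene. Friction and masses are not known exactly. Their poses are not given: they have to be found in the camera images.
- airbox: Dark steel air box fixed to the bench, 200 mm (its x) by 430 mm (its y), 88 mm high; origin under its centre, z up. Its -y half is an open well with two stopcocks, its +y half a closed grey deck 76.5 mm up. Bright rails on both long sides (inner faces at x = +-85.5 mm, tops 88 mm up) guide the cover along y; end walls (inner faces at y = +-205 mm, 86 mm high) stop it.
- well (a point): Centre of the well's mouth, 78 mm above the bench, at x = 0, y = -105 mm in the box's frame. The mouth is 150 mm (x) by 200 mm (y), up to y = -5 mm; the white floor inside is 6 mm above the bench. In it the valve bodies reach 42 mm and the pipes 38 mm above the bench, below the handles.
- cover: Yellow sliding cover: a loose steel plate, about 0.7 kg, 166 mm (x) by 200 mm (y) by 4 mm, flat between the rails of the air box, its axes along the box's. Origin under its centre, 78 mm above the bench; top face at 82 mm. Starts over the well, its origin near y = -95 mm in the box's frame; fully open, against the end wall, at y = +105 mm. Sliding takes 1 to 6 N.
- cover_rib (a point): Centre of the bright steel push rib that stands upright across the middle of the yellow cover, straight above the cover's origin: 110 mm long along x, 12 mm thick along y, 24 mm high (from 82 to 106 mm above the bench); this point is 94 mm above the bench.
- red_pivot (a point): On the upright axis of the RED stopcock handle, at half its height, 61.5 mm above the bench. In the box's frame x = 20 mm and y = -144 or -68 mm (the black one has the other place). The handle is a flat bar from the axis outwards, 58 mm long, 14 mm wide, from 54 to 69 mm above the bench, with a hub of radius 12 mm.
- red_lever (a joint): Angle a of the red handle, rad. At 0 (air on) it points along the box's -x, towards the robot; growing values turn it clockwise seen from above; at 1.571 (shut, hard stop) it points along the box's +y. It points along (-cos a, sin a) in the box's x, y. Starts at 0 to 0.3; stays where it is left; takes about 0.1 N m to turn.
- red_tip (a point): Outer end of the red handle, on its centre line, 58 mm from the axis, 61.5 mm above the bench.
- black_tip (a point): Outer end of the BLACK stopcock handle, same shape and size as the red one, axis at the other place in the well; it starts near its air-on position (up to 0.2 rad on) and must be left as it is.
- sorting_block: Loose cast aluminium block with graded holes, 90 x 75 x 30 mm, origin under its centre; stands on the robot's side of the box. Leave alone.
- scribe: Loose steel scribe with a knurled grip, 145 mm long, 10 mm thick, lying along its x, on the robot's side of the box. Leave alone.
- hole_gauge: Loose brass strip with graded holes, 40 x 120 x 5 mm, lying on the robot's side of the box, origin under its centre. Leave alone.
- mug: Loose blue enamel mug of rivets, rim radius 38 mm, 80 mm high, standing past the box's -y end. Leave alone.
- rivet_tin: Loose round tin with a white lid, radius 37.5 mm, 30 mm high, past the box's +y end. Leave alone.

How it is judged (in metres and radians):
On the way, in this order (a step that is already met when the one before it is completed fails the run):
1. the cover is pushed to the far end of its rails while the red handle is not yet turned (y of cover_rib in the frame of airbox above 0.085 m and value of joint red_lever below 0.7 rad), for 0.2 s.
2. the red handle is pushed shut (value of joint red_lever above 1.45 rad), for 0.2 s.
At the end, for the whole second after the job is handed in: The cover lies flat in its rails within 20 mm of the open end, the red handle is shut (turned at least 1.45 of 1.571 rad), the black handle's end is within 12 mm and each loose bystander within 25 mm of where it was (y of cover_rib in the frame of airbox above 0.085 m and value of joint red_lever above 1.45 rad and height (world z) of cover_rib below 0.1 m and angle between cover_rib's own z axis and vertical below 0.06 rad and distance of black_tip from where it was at the start of the episode below 0.012 m and distance of each of sorting_block, scribe, mug, hole_gauge, rivet_tin from where it was at the start of the episode below 0.025 m); the robot touches nothing.
It fails at once if the cover is lifted or tipped out of its rails (height (world z) of cover_rib above 0.106 m or angle between cover_rib's own z axis and vertical above 0.12 rad).
It fails at once if the black handle is turned (its end moved more than 12 mm) (distance of black_tip from where it was at the start of the episode above 0.012 m).
It fails at once if the block, scribe, gauge, mug or tin is lifted, carried or shoved more than 25 mm (distance of any of sorting_block, scribe, mug, hole_gauge, rivet_tin from where it was at the start of the episode above 0.025 m).
It also fails if it takes over 54 s, if anything falls off the work surface, if the arm or the gripper's body presses on something with over 40 N, if the wrist force passes 120 N, or if a joint passes its speed limit or range.

## Robot

A 6-joint arm with a two-finger parallel gripper is mounted at the origin on the work surface. World frame = base frame: x ahead of the robot, y to its left, z up, the work surface at z = 0. Lengths are in m, angles in degrees, forces in N, time in s.
With the tool pointing down it reaches from about 0.3 to 0.75 m from the base axis. Payload 8.5 kg.
Tool frame: the origin (TCP) lies midway between the tips of the shut fingers; the grasp point (between the pads) lies env.tcp_to_grasp behind it (env.tcp_to_grasp is the distance from the TCP to the grasp point, in m); z points along the fingers, y is the direction in which the jaws open and shut (so a half turn about z gives the same grasp; the last joint's range is limited). The gripper opens to 85 mm and grips with 20 to 120 N. Pads are 22 mm wide; open, the fingers measure 114 mm over their backs; the gripper's body (76 mm by 85 mm) begins 54 mm behind the grasp point. The pads swing forward as they close: fully open they stand 13 mm farther back than shut.
Start: joints at [-85.331, 21.807, 74.336, -0, 83.858, -12.336], TCP at [0.161, -0.526, 0.231] pointing down, gripper open.
Joint ranges: [-178.18, 178.18], [-50.72, 133.34], [12.68, 142.11], [-81.47, 261.47], [9.98, 163.14], [-165.26, 165.26]. Speed limits (degrees/s): [136.94, 136.94, 180, 180, 180, 180].

## Interface

Orientations are given as a 3x3 rotation matrix whose columns are the frame's x, y, z axes.
In Python, from rig import readout, imaging, job, env gives the robot as it stands.
- The arm moves only by the tool move_arm, never from a script. Its argument "motion" is a list of rows, each a list of 3 entries, a list of its own where there are three numbers: the shift along the tool's x, y, z normalised to -1 to 1, where 1 is 0.02 m, then the turn, a rotation vector about the tool's x, y, z normalised to -1 to 1, where 1 is 120 degrees, then the gripper command: -1 is shut, 1 is fully open, values between are in proportion. In form: [[[tx, ty, tz], [rx, ry, rz], claw], ...]. A call has 1 to 12 rows; each row shifts and turns the pose as measured when the row begins, along the tool's axes as they then stand; what a row does not reach is not made up. A row lasts 1/12 s, in which the tool goes at most 41.7 mm and 7.16 degrees, less where a joint would pass 70% of its speed; a pose out of reach is approached as far as the arm can. A call with a number of a shift or a turn outside -1 to 1 is refused whole. A call with a gripper value outside its range is refused whole. The fingers move at their own pace and stop on an object; "squeeze" is the grip in N (left out, the last holds). Time passes only in rows, so rows that do not move let the fingers close. It gives the time, the measured TCP pose, the force and the opening at its end, in the units of the state.
- readout.observe(): the state, without advancing time (a new reading comes with each control period).
- imaging.get_image(name): name is "scene" or "side" or "wrist"; returns a dict with "img" (420x560x3 uint8, blue, green, red), "fov_y" (degrees; the focal length in pixels is half the picture's height over the tangent of half this angle, whatever the lens; pixels are square), "cx", "cy" (the principal point, pixels), "k1" (the pictures are not rectified: a ray, as slopes to the right and down, at radius r is drawn at 1 + k1 r^2 times it, then the intrinsics apply), "eye" and "orientation" of the camera in the world. Camera axes: x right, y up, looking along -z (the intrinsics and any distortion apply to the point x, -y, -z); pixel columns grow to the right and rows downward; lengths in m; the calibration is good to about 2 mm. A picture is of the moment at which its call begins. There is no depth.
- job.close_job(): hands the job in, once; it reports no verdict.
The state is a dict: "time_s": time; "q": joint angles; "qvel": joint speeds; "joint_efforts": joint torques, N m; "position": TCP position; "tool_rot": TCP orientation; "ft_force": force on the tool from outside, world axes, zero at the start; "wrist_torque": the same for the moment, N m; "grip_width": finger opening in m.
Only numpy, scipy, OpenCV 4.12 (cv2) and the standard library are available. Lean on these libraries where they do the work, as an engineer would, in place of code of your own. Each camera call takes 0.05 s, during which the arm holds its last target.

## Working session

There is one attempt and no reset: what is moved stays moved. The work goes in short steps, Python scripts to look and compute and a tool call to move; the robot and the scene stay as the last step left them, time stands still between calls to the robot, and variables do not carry over. Pictures are saved under pics/ and viewed, and the job is handed in when it is done.

Besides the shell and the picture viewer there is one more tool, called after "Request:" as name([rows], argument=value, ...), one row to a line, values as JSON. move_arm: Moves the arm, as the interface text tells. Its arguments: {"type":"object","properties":{"motion":{"type":"array","items":{"type":"array"}},"squeeze":{"type":"number"}},"required":["motion"]}

```bash
mkdir -p pics; ls; python3 - <<'E'
from rig import readout, imaging, job, env
import cv2,numpy as np
np.set_printoptions(precision=4,suppress=True)
s=readout.observe(); print(s); print(env.tcp_to_grasp)
for n in ["scene","side","wrist"]:
    d=imaging.get_image(n); cv2.imwrite(f"pics/{n}0.png",d["img"])
    print(n,{k:v for k,v in d.items() if k!="img"})
E
```

```text
pics
{'time_s': 0.0, 'q': array([-85.3313,  21.8434,  74.3854,   0.0003,  83.8588, -12.3357]), 'qvel': array([ 0.031 ,  0.0202, -0.0715, -0.0164, -0.0052,  0.0338]), 'joint_efforts': array([  0.0001, -44.8465, -23.1277,  -0.0002,   0.0048,   0.    ]), 'position': array([ 0.1608, -0.5257,  0.2307]), 'tool_rot': array([[ 0.9563,  0.2924, -0.0001],
       [ 0.2924, -0.9563,  0.0015],
       [ 0.0003, -0.0015, -1.    ]]), 'ft_force': array([ 0.1024, -0.5776,  0.5311]), 'wrist_torque': array([0.0341, 0.0132, 0.0632]), 'grip_width': 0.08566059873795492}
0.0187
scene {'fov_y': 52.736640741621, 'cx': 286.46157214440007, 'cy': 200.0817454065035, 'k1': -0.06505156582915465, 'eye': array([0.9528, 0.7535, 0.8376]), 'orientation': array([[-0.8819, -0.3008,  0.3629],
       [ 0.4712, -0.5828,  0.662 ],
       [ 0.0124,  0.7549,  0.6557]])}
side {'fov_y': 46.638732273209314, 'cx': 277.2940892139392, 'cy': 220.1558421535207, 'k1': 0.0031039651788669627, 'eye': array([0.1912, 0.9989, 0.9275]), 'orientation': array([[-0.9409,  0.2009, -0.2727],
       [-0.3384, -0.5893,  0.7336],
       [-0.0133,  0.7826,  0.6224]])}
wrist {'fov_y': 65.25471822644263, 'cx': 281.3262551480141, 'cy': 216.3429302983385, 'k1': -0.07935517934174864, 'eye': array([ 0.2366, -0.5026,  0.3735]), 'orientation': array([[ 0.2925,  0.9096,  0.2951],
       [-0.9563,  0.2787,  0.0887],
       [-0.0015, -0.3081,  0.9513]])}
```

View pics/scene0.png

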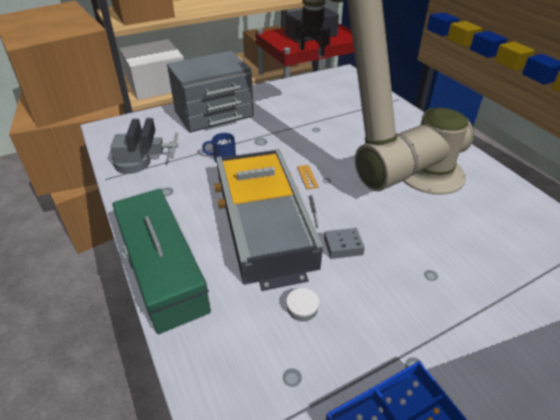

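View pics/side0.png

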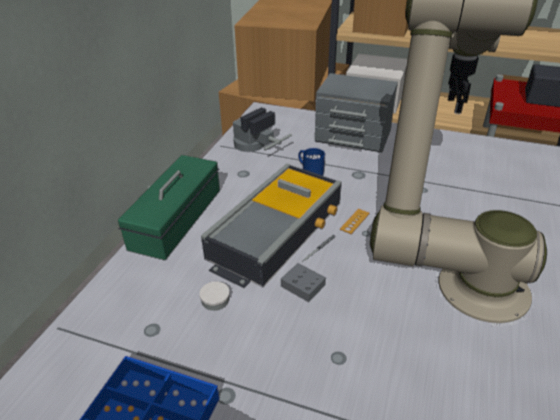

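View pics/wrist0.png

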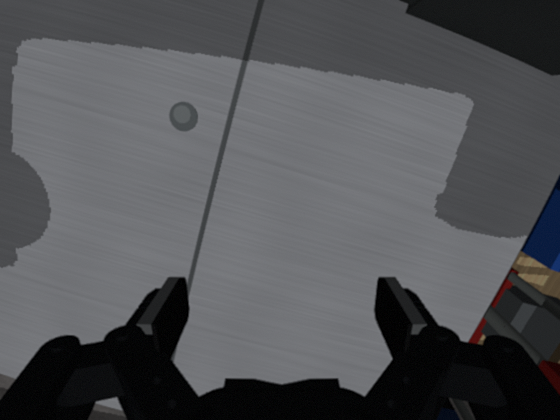

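The scene picture shows the box at (218–320, 155–275), the rib near (255,172), the mug at (222,147) and the tin at (303,303). I'll enlarge it.

```bash
cat > h.py <<'E'
from rig import readout, imaging, job, env
import cv2,numpy as np
np.set_printoptions(precision=4,suppress=True)
def params(d):
    f=d["img"].shape[0]/2/np.tan(np.radians(d["fov_y"]/2)); return f
def project(d,P):
    P=np.atleast_2d(P); c=(P-d["eye"])@d["orientation"]
    x=c[:,0]/-c[:,2]; y=-c[:,1]/-c[:,2]
    r2=x*x+y*y; k=1+d["k1"]*r2; f=params(d)
    return np.stack([d["cx"]+f*x*k,d["cy"]+f*y*k],1)
def ray(d,uv):
    f=params(d); K=np.array([[f,0,d["cx"]],[0,f,d["cy"]],[0,0,1]])
    p=cv2.undistortPoints(np.array([[uv]],float),K,np.array([d["k1"],0,0,0,0]))[0,0]
    return d["orientation"]@np.array([p[0],-p[1],-1])
def onz(d,uv,z):
    r=ray(d,uv); return d["eye"]+r*(z-d["eye"][2])/r[2]
def crop(d,name,x0,y0,x1,y1,s):
    im=cv2.resize(d["img"][y0:y1,x0:x1],None,fx=s,fy=s,interpolation=cv2.INTER_CUBIC)
    cv2.imwrite("pics/"+name+".png",im)
E
python3 - <<'E'
from h import *
import pickle
for n in ["scene","side"]:
    d=imaging.get_image(n); pickle.dump(d,open(n+"0.pkl","wb"))
    if n=="scene": crop(d,"scene_c",200,130,350,330,3)
    else: crop(d,"side_c",190,140,380,320,4)
E
```

```text
(no output)
```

View pics/scene_c.png

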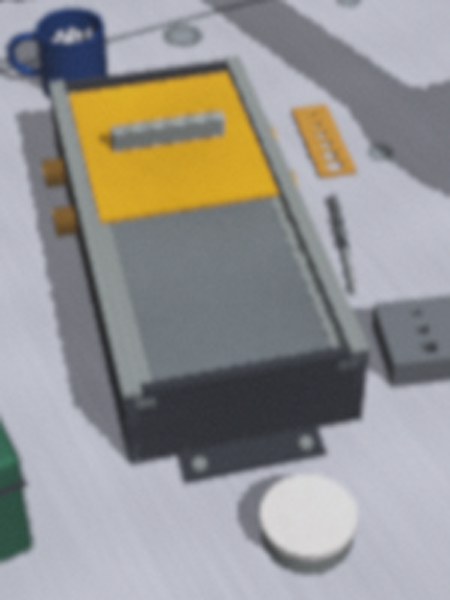

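View pics/side_c.png

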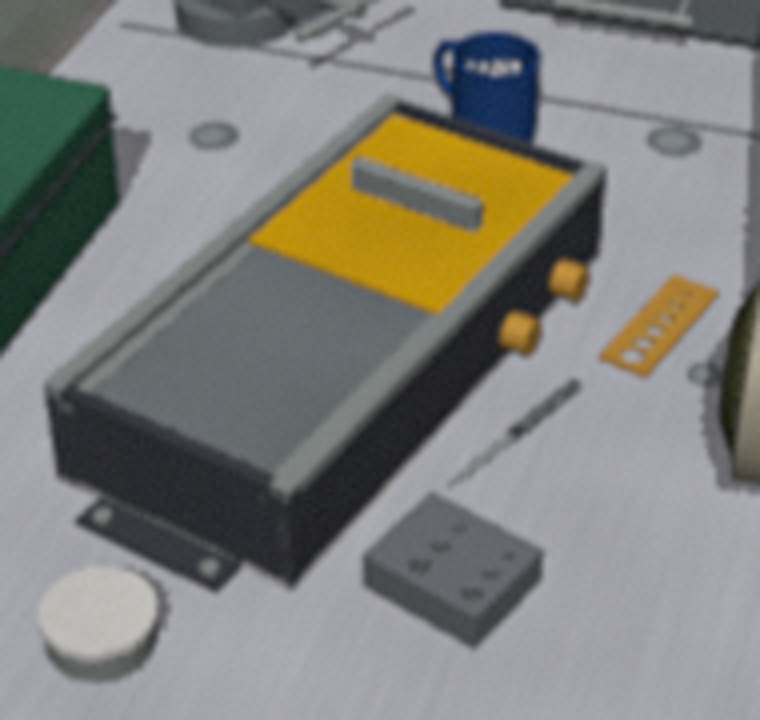

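```bash
cat > fit.py <<'E'
from h import *
import pickle
from scipy.optimize import least_squares
S=pickle.load(open("scene0.pkl","rb"));D=pickle.load(open("side0.pkl","rb"))
L=np.array([[.1,-.215,.088],[-.1,-.215,.088],[-.1,.215,.088],[.1,.215,.088]])
us=np.array([[52,82],[238,58],[367,355],[128,402]])/3+[200,130]
ud=np.array([[390,97],[605,168],[287,495],[48,385]])/4+[190,140]
def T(p,X):
    c,s=np.cos(p[2]),np.sin(p[2]); X=np.atleast_2d(X)
    return np.stack([p[0]+c*X[:,0]-s*X[:,1],p[1]+s*X[:,0]+c*X[:,1],X[:,2]],1)
for sel in ("both","s","d"):
    def res(p):
        a=(project(S,T(p,L))-us).ravel();b=(project(D,T(p,L))-ud).ravel()
        return np.r_[a,b] if sel=="both" else a if sel=="s" else b
    r=least_squares(res,[.5,0,0]); print(sel,r.x[:2],np.degrees(r.x[2]),r.fun.round(1))
E
python3 fit.py
python3 - <<'E'
from h import *; import pickle
S=pickle.load(open("scene0.pkl","rb"));D=pickle.load(open("side0.pkl","rb"))
for n,u,z in [("ribtop",(166,122),.106),("block",(420,335),.03)]: print(n,onz(S,np.array(u)/3+[200,130],z))
for n,u,z in [("ribtop",(418,185),.106),("block",(455,545),.03),("tin",(98,600),.03),("mug",(495,50),.08),("scr1",(455,485),.005),("scr2",(575,385),.005),("gauge",(660,325),.005)]: print(n,onz(D,np.array(u)/4+[190,140],z))
E
```

```text
both [ 0.5845 -0.044 ] -13.470168485962672 [-0.1 -0.2  1.4 -0.9  1.9 -1.8 -0.6 -2.1 -1.5 -0.6 -0.   0.1 -0.6  0.6
 -2.5  0.1]
s [ 0.5882 -0.0404] -13.409824057096701 [-0.9  0.8  0.8 -0.   1.5 -0.4 -1.4 -0.4]
d [ 0.5817 -0.046 ] -13.497813127217125 [-0.4 -0.8  1.  -0.1  0.7  0.3 -1.3 -0.1]
ribtop [ 0.5666 -0.1391  0.106 ]
block [0.4594 0.1492 0.03  ]
ribtop [ 0.5575 -0.1379  0.106 ]
block [0.4409 0.138  0.03  ]
tin [0.6384 0.2573 0.03  ]
mug [ 0.5702 -0.3854  0.08  ]
scr1 [0.4651 0.0588 0.005 ]
scr2 [ 0.4141 -0.0706  0.005 ]
gauge [ 0.3711 -0.1592  0.005 ]
```

Request:
move_arm([
  [[0, 0, 0], [0, 0, 0.051], -1],
  [[0, 0, 0], [0, 0, 0.051], -1],
  [[0, 0, 0], [0, 0, 0.051], -1],
  [[0, 0, 0], [0, 0, 0.051], -1],
  [[0, 0, 0], [0, 0, 0.051], -1],
], squeeze=40)

```text
time_s: 0.67
position: [0.1608, -0.5255, 0.2303]
tool_rot: [[0.967, -0.255, -0.0], [-0.255, -0.967, 0.002], [-0.001, -0.002, -1.0]]
ft_force: [-0.2, 0.1, 0.3]
grip_width: 0.0256
```

```bash
cat > go.py <<'E'
from h import *
import sys
BX=np.array([0.5845,-0.044]);YAW=np.radians(-13.47)
try:
    import json; a=json.load(open("box.json")); BX=np.array(a[:2]); YAW=np.radians(a[2])
except Exception: pass
c,s_=np.cos(YAW),np.sin(YAW);R=np.array([[c,-s_],[s_,c]])
def w(b): return np.r_[BX+R@np.array(b[:2]),b[2]]
def tobox(p): return np.r_[R.T@(np.array(p[:2])-BX),p[2]]
if __name__=="__main__":
    st=readout.observe(); p=st["position"];Rt=st["tool_rot"]
    print("t",st["time_s"],"pos",p,"box",tobox(p),"F",st["ft_force"],"grip",st["grip_width"])
    print("tool x yaw",np.degrees(np.arctan2(Rt[1,0],Rt[0,0])),"want",np.degrees(YAW),"tilt",Rt[:,2])
    if len(sys.argv)>3:
        t=w([float(v) for v in sys.argv[1:4]]); d=Rt.T@(t-p)/0.02
        print("total in units",d,"norm rows",np.abs(d).max())
E
python3 go.py 0 -0.150 0.23
```

```text
t 0.6667 pos [ 0.1608 -0.5255  0.2303] box [-0.2999 -0.5669  0.2303] F [-0.1847  0.0636  0.278 ] grip 0.02557802548218064
tool x yaw -14.776055294365124 want -13.47 tilt [-0.0002  0.0024 -1.    ]
total in units [ 14.5143 -21.1829   0.0524] norm rows 21.18287745320038
```

Request:
move_arm([
  [[0.66, -0.96, 0], [0, 0, -0.011], -1],
  [[0.66, -0.96, 0], [0, 0, 0], -1],
  [[0.66, -0.96, 0], [0, 0, 0], -1],
  [[0.66, -0.96, 0], [0, 0, 0], -1],
  [[0.66, -0.96, 0], [0, 0, 0], -1],
  [[0.66, -0.96, 0], [0, 0, 0], -1],
  [[0.66, -0.96, 0], [0, 0, 0], -1],
  [[0.66, -0.96, 0], [0, 0, 0], -1],
  [[0.66, -0.96, 0], [0, 0, 0], -1],
  [[0.66, -0.96, 0], [0, 0, 0], -1],
  [[0.66, -0.96, 0], [0, 0, 0], -1],
  [[0.66, -0.96, 0], [0, 0, 0], -1],
])

```text
time_s: 1.67
position: [0.3757, -0.334, 0.229]
tool_rot: [[0.969, -0.246, -0.002], [-0.246, -0.969, 0.004], [-0.003, -0.004, -1.0]]
ft_force: [0.6, 0.6, 0.4]
grip_width: -0.0001
```

```bash
python3 go.py 0 -0.150 0.23
```

```text
t 1.6667 pos [ 0.3757 -0.334   0.229 ] box [-0.1355 -0.3307  0.229 ] F [0.5973 0.6399 0.4297] grip -0.000109992317928567
tool x yaw -14.246417070089787 want -13.47 tilt [-0.0016  0.0043 -1.    ]
total in units [ 6.6541 -9.1244 -0.0309] norm rows 9.124375742599812
```

Request:
move_arm([
  [[0.68, -0.92, -0.1], [0, 0, -0.006], -1],
  [[0.68, -0.92, 0], [0, 0, 0], -1],
  [[0.68, -0.92, 0], [0, 0, 0], -1],
  [[0.68, -0.92, 0], [0, 0, 0], -1],
  [[0.68, -0.92, 0], [0, 0, 0], -1],
  [[0.68, -0.92, 0], [0, 0, 0], -1],
  [[0.68, -0.92, 0], [0, 0, 0], -1],
  [[0.68, -0.92, 0], [0, 0, 0], -1],
  [[0.68, -0.92, 0], [0, 0, 0], -1],
  [[0.68, -0.92, 0], [0, 0, 0], -1],
  [[0, 0, 0], [0, 0, 0], -1],
])

```text
time_s: 2.58
position: [0.5609, -0.1749, 0.2304]
tool_rot: [[0.973, -0.23, -0.003], [-0.23, -0.973, 0.006], [-0.004, -0.005, -1.0]]
ft_force: [0.2, -1.0, -0.6]
grip_width: -0.0
```

```bash
python3 go.py 0 -0.150 0.23; python3 - <<'E'
from h import *
import pickle
for n in ["wrist","scene","side"]:
    d=imaging.get_image(n); pickle.dump(d,open(n+"1.pkl","wb")); 
    crop(d,n+"1",0,0,560,420,1.4)
    if n!="wrist": crop(d,n+"1c",180,100,380,260,4)
E
```

```text
t 2.5833 pos [ 0.5609 -0.1749  0.2304] box [ 0.0075 -0.1328  0.2304] F [ 0.1556 -1.0289 -0.5908] grip -1.5868911696567746e-05
tool x yaw -13.282129663845156 want -13.47 tilt [-0.0026  0.0062 -1.    ]
total in units [-0.3781  0.861   0.0189] norm rows 0.8610100731897982
```

View pics/wrist1.png

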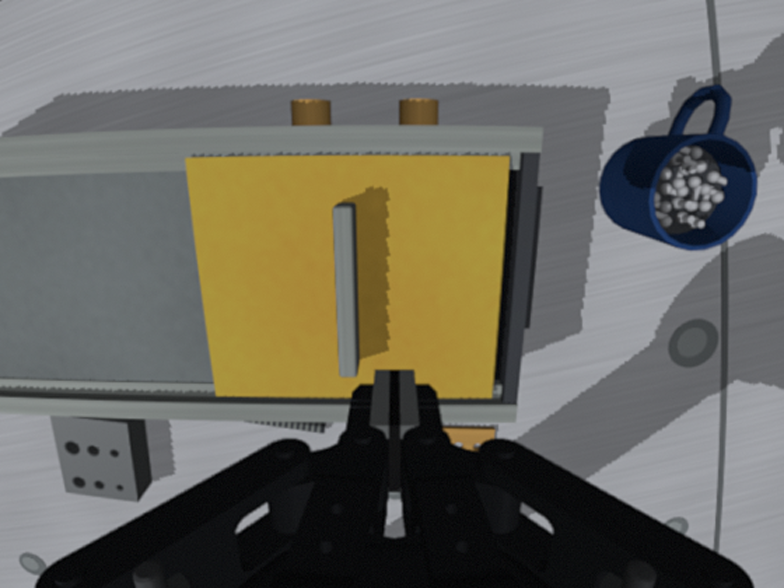

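View pics/side1c.png

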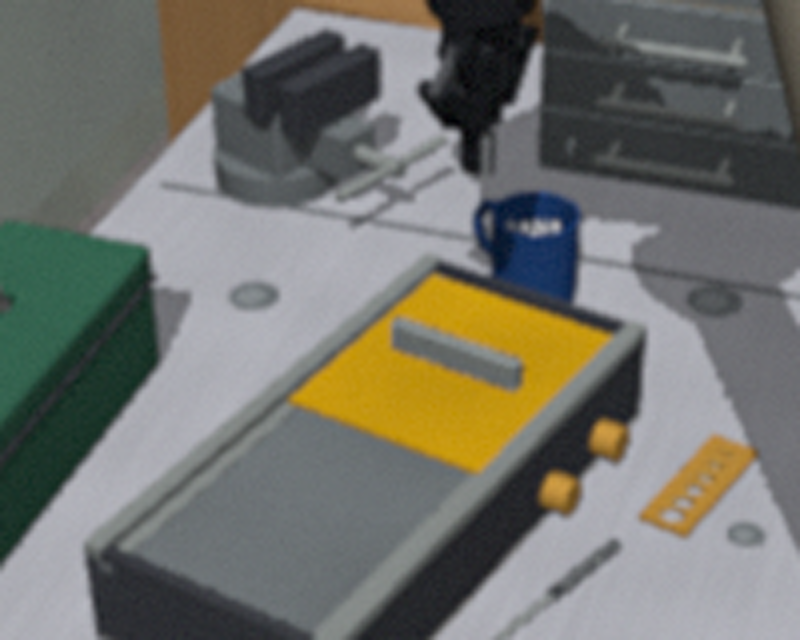

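```bash
python3 - <<'E'
from h import *
from go import *
import pickle
from scipy.optimize import least_squares
W=pickle.load(open("wrist1.pkl","rb"))
u=np.array([[188,157],[510,155],[494,398],[216,397]])/1.4
P=np.array([onz(W,x,.082) for x in u]); print(P); print("edges",[np.linalg.norm(P[i]-P[(i+1)%4]) for i in range(4)])
cen=P.mean(0); print("cover centre",cen,tobox(cen))
d=(P[0]-P[1])+(P[3]-P[2]); print("yaw",np.degrees(np.arctan2(-d[0],d[1])))
for x in ([345,204],[347,376]): print("rib",tobox(onz(W,np.array(x)/1.4,.106)))
# rail top outer corners at -y end
for x in ([543,127],[516,420]): print("rail corner",tobox(onz(W,np.array(x)/1.4,.088)))
st=readout.observe(); print(project(W,st["position"])*1.4, st["position"])
E
```

```text
[[ 0.6673 -0.0679  0.082 ]
 [ 0.6219 -0.2609  0.082 ]
 [ 0.4592 -0.2238  0.082 ]
 [ 0.505  -0.0273  0.082 ]]
edges [np.float64(0.19825359541347043), np.float64(0.16694538456368538), np.float64(0.20173443090986656), np.float64(0.1673290290213676)]
cover centre [ 0.5634 -0.145   0.082 ] [ 0.0029 -0.1031  0.082 ]
yaw -13.184271793552625
rib [ 0.0592 -0.1036  0.106 ]
rib [-0.0504 -0.1016  0.106 ]
rail corner [ 0.1033 -0.2193  0.088 ]
rail corner [-0.0946 -0.2199  0.088 ]
[[403.2657 397.0354]] [ 0.5585 -0.1775  0.2306]
```

```bash
python3 - <<'E'
from h import *
from go import *
W=imaging.get_image("wrist"); st=readout.observe()
print(project(W,st["position"])*1.4, st["position"],st["qvel"]); crop(W,"wrist2",0,0,560,420,1.4)
import pickle; pickle.dump(W,open("wrist2.pkl","wb"))
E
```

```text
[[395.6675 392.995 ]] [ 0.5583 -0.1778  0.2308] [-0.6493 -0.4441  0.0169 -0.0195  0.0415 -0.004 ]
```

View pics/wrist2.png

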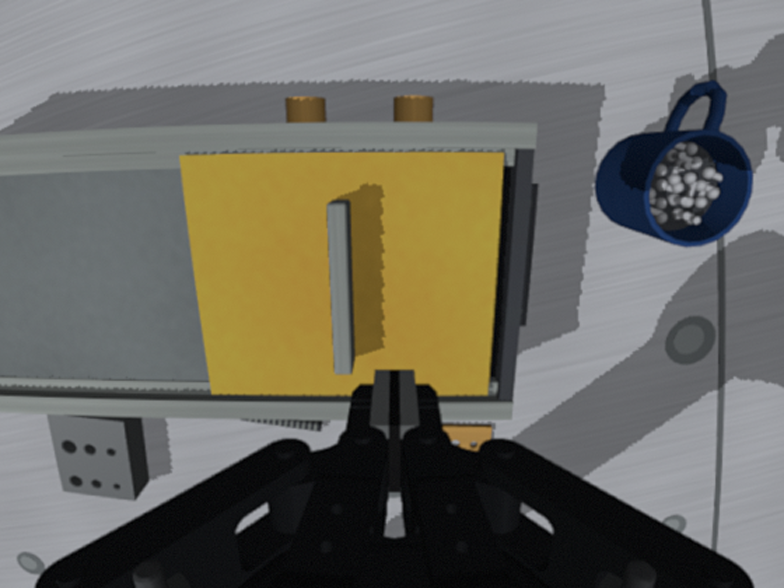

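```bash
python3 - <<'E'
from h import *
from go import *
import pickle
W=pickle.load(open("wrist2.pkl","rb"))
for n,x,z in [("TL",[181,155],.082),("TR",[504,153],.082),("BR",[490,396],.082),("BL",[210,395],.082),("ribT",[339,201],.106),("ribB",[343,374],.106),("railTR",[538,123],.088),("railBR",[513,418],.088),("fingertip edge L",[372,371],.23),("R",[415,371],.23),("wide L",[353,385],.235),("wide R",[438,385],.235)]:
    print(n,tobox(onz(W,np.array(x)/1.4,z)))
E
```

```text
TL [ 0.086 -0.003  0.082]
TR [ 0.0861 -0.2019  0.082 ]
BR [-0.0806 -0.2041  0.082 ]
BL [-0.0811 -0.0009  0.082 ]
ribT [ 0.0592 -0.1035  0.106 ]
ribB [-0.0508 -0.1021  0.106 ]
railTR [ 0.1035 -0.2197  0.088 ]
railBR [-0.0952 -0.2207  0.088 ]
fingertip edge L [ 0.0138 -0.128   0.23  ]
R [ 0.0139 -0.1429  0.23  ]
wide L [ 0.0111 -0.1218  0.235 ]
wide R [ 0.0112 -0.1505  0.235 ]
```

```bash
echo "[0.5869,-0.0492,-13.3]" > box.json; python3 go.py 0 -0.137 0.12;  python3 go.py 0 -0.137 0.09
```

```text
t 2.7833 pos [ 0.5583 -0.1778  0.2308] box [ 0.0018 -0.1317  0.2308] F [-0.322  -0.6974 -0.0315] grip -6.59599664813688e-05
tool x yaw -13.486137925281891 want -13.3 tilt [-0.0035  0.0053 -1.    ]
total in units [-0.0625  0.2876  5.5381] norm rows 5.5380754129671255
t 2.7833 pos [ 0.5583 -0.1778  0.2308] box [ 0.0018 -0.1317  0.2308] F [-0.322  -0.6974 -0.0315] grip -6.59599664813688e-05
tool x yaw -13.486137925281891 want -13.3 tilt [-0.0035  0.0053 -1.    ]
total in units [-0.0555  0.2941  7.038 ] norm rows 7.038045205310181
```

Request:
move_arm([
  [[0, 0.2, 0.8], [0, 0, 0], -1],
  [[0, 0.1, 0.9], [0, 0, 0], -1],
  [[0, 0, 0.9], [0, 0, 0], -1],
  [[0, 0, 0.9], [0, 0, 0], -1],
  [[0, 0, 0.9], [0, 0, 0], -1],
  [[0, 0, 0.7], [0, 0, 0], -1],
  [[0, 0, 0.5], [0, 0, 0], -1],
  [[0, 0, 0.2], [0, 0, 0], -1],
  [[0, 0, 0], [0, 0, 0], -1],
])

```text
time_s: 3.53
position: [0.5508, -0.192, 0.1128]
tool_rot: [[0.969, -0.246, -0.0], [-0.246, -0.969, 0.002], [-0.001, -0.002, -1.0]]
ft_force: [0.1, 0.1, 0.0]
grip_width: -0.0001
```

```bash
python3 go.py 0 -0.137 0.09; python3 - <<'E'
from h import *
d=imaging.get_image("side"); crop(d,"side3c",240,130,340,210,8)
d=imaging.get_image("wrist"); crop(d,"wrist3",0,0,560,420,1.4)
E
```

```text
t 3.5333 pos [ 0.5508 -0.192   0.1128] box [-0.0023 -0.1472  0.1128] F [0.125  0.1271 0.0459] grip -7.06995482436941e-05
tool x yaw -14.220064050636136 want -13.3 tilt [-0.0002  0.0018 -1.    ]
total in units [ 0.1053 -0.5119  1.143 ] norm rows 1.14295106537351
```

View pics/side3c.png

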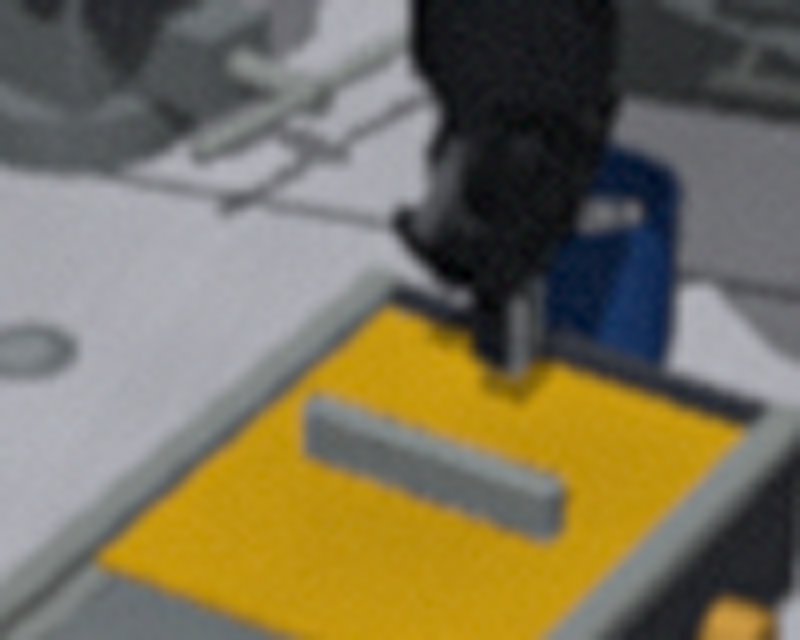

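View pics/wrist3.png

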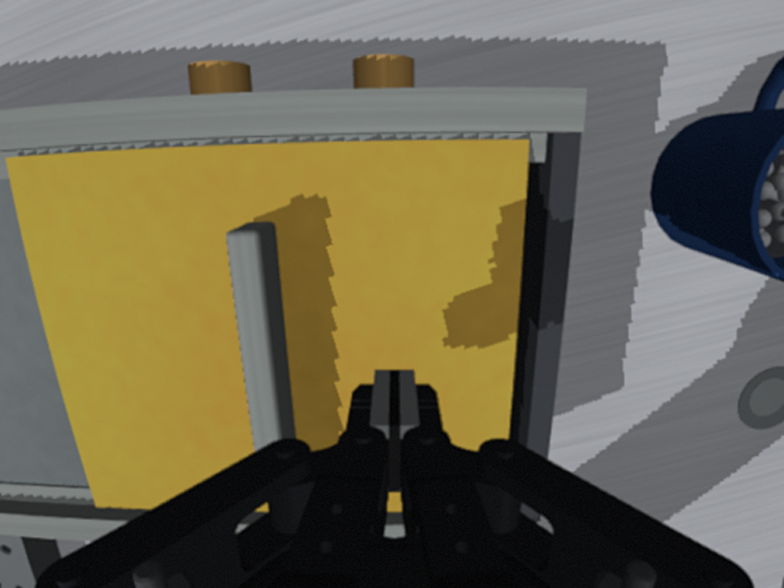

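Request:
move_arm([
  [[0.1, 0, 0.6], [0, 0, -0.008], -1],
  [[0, 0, 0.5], [0, 0, 0], -1],
  [[0, 0, 0.1], [0, 0, 0], -1],
  [[0, 0, 0], [0, 0, 0], -1],
  [[0, -0.3, 0], [0, 0, 0], -1],
  [[0, -0.3, 0], [0, 0, 0], -1],
  [[0, -0.3, 0], [0, 0, 0], -1],
  [[0, -0.3, 0], [0, 0, 0], -1],
])

```text
time_s: 4.3
position: [0.5603, -0.1687, 0.0899]
tool_rot: [[0.974, -0.229, 0.005], [-0.229, -0.974, -0.002], [0.006, 0.0, -1.0]]
ft_force: [-0.8, -0.7, 0.4]
grip_width: -0.0002
```

```bash
python3 go.py 0 0.084 0.09
```

```text
t 4.3 pos [ 0.5603 -0.1687  0.0899] box [ 0.0017 -0.1224  0.0899] F [-0.8263 -0.7373  0.3873] grip -0.00019553284828114335
tool x yaw -13.213143726231374 want -13.3 tilt [ 0.0055 -0.0015 -1.    ]
total in units [ -0.067  -10.3205  -0.0087] norm rows 10.320471900817465
```

Request:
move_arm([
  [[0, -0.3, 0], [0, 0, 0], -1],
  [[0, -0.4, 0], [0, 0, 0], -1],
  [[0, -0.4, 0], [0, 0, 0], -1],
  [[0, -0.4, 0], [0, 0, 0], -1],
  [[0, -0.4, 0], [0, 0, 0], -1],
  [[0, -0.4, 0], [0, 0, 0], -1],
  [[0, -0.4, 0], [0, 0, 0], -1],
  [[0, -0.4, 0], [0, 0, 0], -1],
])

```text
time_s: 4.97
position: [0.5758, -0.1027, 0.0902]
tool_rot: [[0.974, -0.228, 0.006], [-0.228, -0.974, -0.005], [0.007, 0.004, -1.0]]
ft_force: [-0.6, -3.4, -1.4]
grip_width: -0.0
```

```bash
python3 go.py 0 0.084 0.09; python3 - <<'E'
from h import *
d=imaging.get_image("side"); crop(d,"side4c",190,120,350,260,5)
E
```

```text
t 4.9667 pos [ 0.5758 -0.1027  0.0902] box [ 0.0015 -0.0546  0.0902] F [-0.6464 -3.4037 -1.4344] grip -2.283893242447374e-05
tool x yaw -13.151722111896204 want -13.3 tilt [ 0.0055 -0.0052 -1.    ]
total in units [-0.0575 -6.9326 -0.0147] norm rows 6.93261057680401
```

View pics/side4c.png

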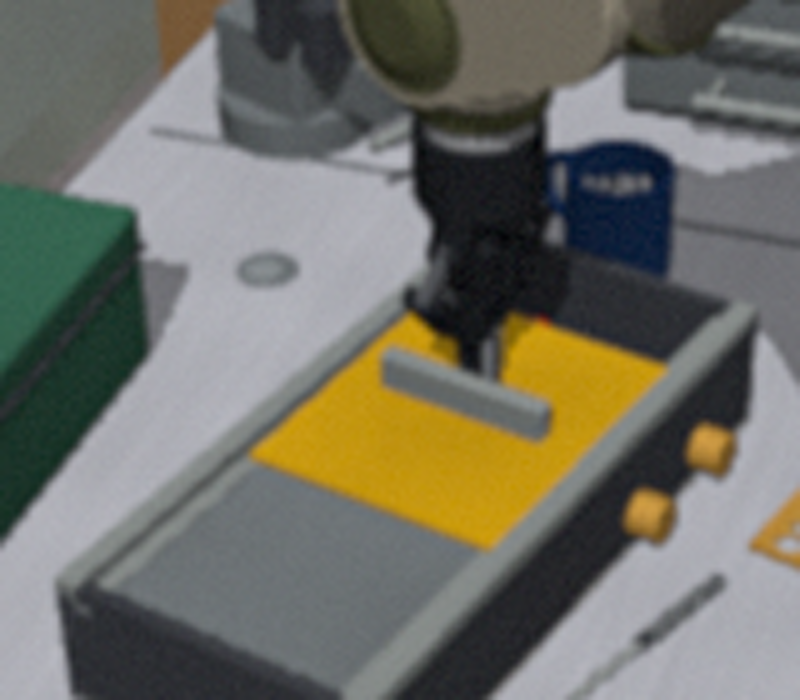

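The cover slides flat, and a red spot shows behind it near (540,320) in the crop. I'll keep pushing.

Request:
move_arm([
  [[0, -0.4, 0], [0, 0, 0], -1],
  [[0, -0.5, 0], [0, 0, 0], -1],
  [[0, -0.5, 0], [0, 0, 0], -1],
  [[0, -0.5, 0], [0, 0, 0], -1],
  [[0, -0.5, 0], [0, 0, 0], -1],
  [[0, -0.5, 0], [0, 0, 0], -1],
  [[0, -0.5, 0], [0, 0, 0], -1],
  [[0, -0.5, 0], [0, 0, 0], -1],
  [[0, -0.5, 0], [0, 0, 0], -1],
  [[0, -0.5, 0], [0, 0, 0], -1],
])

```text
time_s: 5.85
position: [0.6003, 0.0025, 0.0903]
tool_rot: [[0.974, -0.227, 0.006], [-0.227, -0.974, -0.006], [0.007, 0.004, -1.0]]
ft_force: [-1.2, -4.4, 0.8]
grip_width: -0.0
```

```bash
python3 go.py 0 0.084 0.09
```

```text
t 5.85 pos [0.6003 0.0025 0.0903] box [0.0011 0.0534 0.0903] F [-1.1875 -4.4113  0.8411] grip -1.779610692477754e-05
tool x yaw -13.134773338437187 want -13.3 tilt [ 0.006 -0.006 -1.   ]
total in units [-0.0507 -1.5286  0.0079] norm rows 1.5286114989616153
```

Request:
move_arm([
  [[0, -0.3, 0], [0, 0, 0], -1],
  [[0, -0.3, 0], [0, 0, 0], -1],
  [[0, -0.3, 0], [0, 0, 0], -1],
  [[0, -0.2, 0], [0, 0, 0], -1],
])

```text
time_s: 6.18
position: [0.606, 0.0276, 0.0903]
tool_rot: [[0.974, -0.226, 0.006], [-0.226, -0.974, -0.006], [0.007, 0.005, -1.0]]
ft_force: [-0.5, -3.6, 0.8]
grip_width: 0.0003
```

```bash
python3 go.py 0 0.084 0.09;python3 - <<'E'
from h import *
d=imaging.get_image("side"); crop(d,"side5c",190,120,350,260,5)
d=imaging.get_image("wrist"); crop(d,"wrist5",0,0,560,420,1.4)
E
```

```text
t 6.1833 pos [0.606  0.0276 0.0903] box [0.001  0.0791 0.0903] F [-0.4706 -3.6416  0.8303] grip 0.0002543135916459786
tool x yaw -13.056534378024189 want -13.3 tilt [ 0.0062 -0.0063 -1.    ]
total in units [-0.0474 -0.2451  0.0125] norm rows 0.24505281303163506
```

View pics/side5c.png

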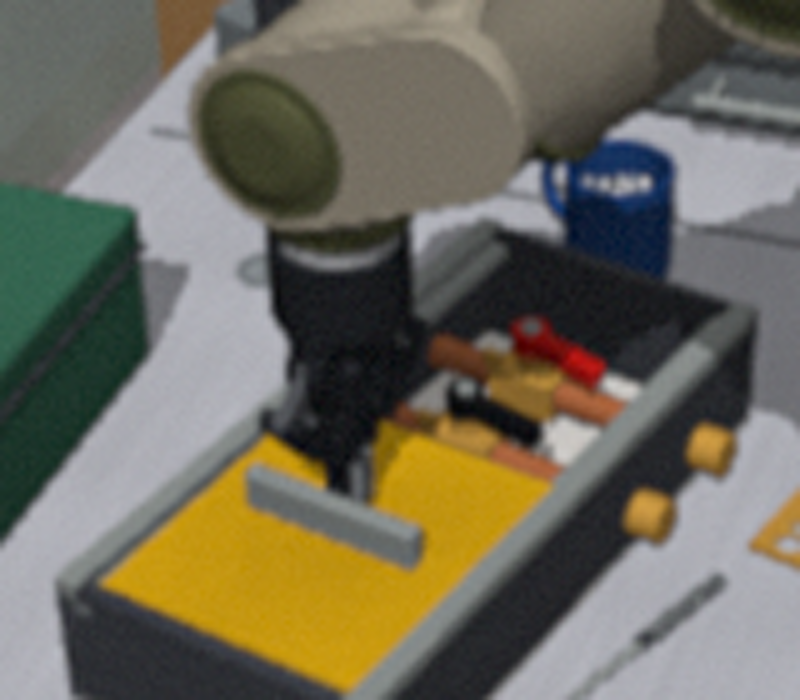

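View pics/wrist5.png

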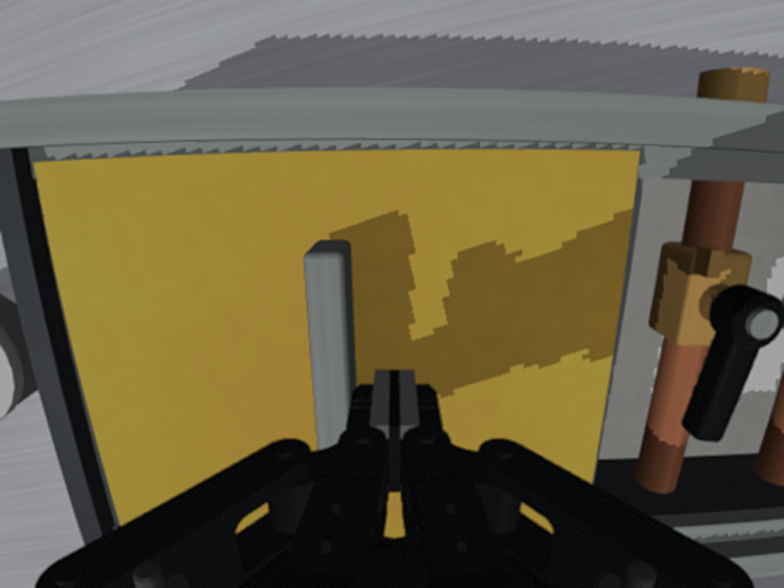

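Red is at the y=-144 place and black at -68. The cover is close to the far wall, so I'll push gently until the force rises.

Request:
move_arm([
  [[0, -0.25, 0], [0, 0, 0], -1],
  [[0, -0.25, 0], [0, 0, 0], -1],
  [[0, -0.25, 0], [0, 0, 0], -1],
  [[0, -0.25, 0], [0, 0, 0], -1],
])

```text
time_s: 6.62
position: [0.6058, 0.0345, 0.0905]
tool_rot: [[0.974, -0.228, -0.009], [-0.228, -0.973, -0.031], [-0.001, 0.032, -0.999]]
ft_force: [-7.8, -29.8, 4.2]
grip_width: 0.0002
```

```bash
python3 go.py 0 0.084 0.09;python3 - <<'E'
from h import *
d=imaging.get_image("wrist"); crop(d,"wrist6",0,0,560,420,1.4)
E
```

```text
t 6.6167 pos [0.6058 0.0345 0.0905] box [-0.0009  0.0858  0.0905] F [ -7.8445 -29.8373   4.1675] grip 0.00020017170525184444
tool x yaw -13.171537864131984 want -13.3 tilt [-0.0087 -0.0307 -0.9995]
total in units [0.0435 0.0893 0.0277] norm rows 0.08929231619605264
```

View pics/wrist6.png

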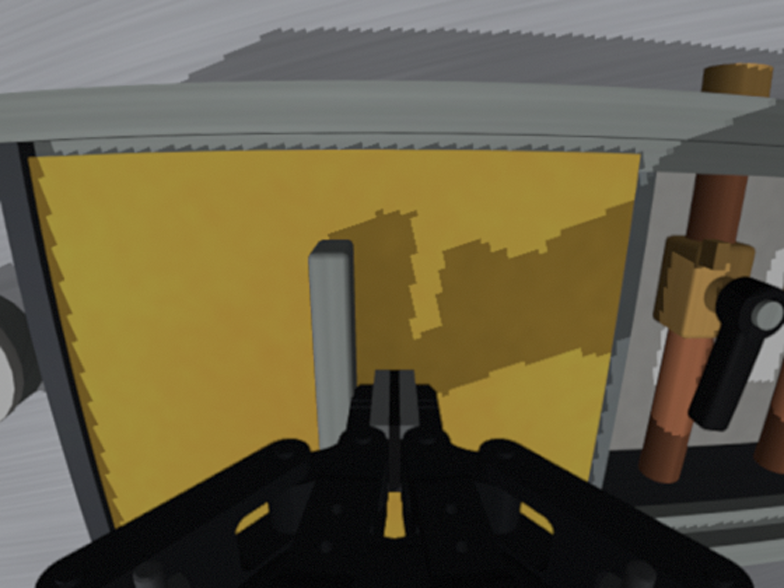

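The force rose to 30 N with the cover against the end wall. I'll back off and rise.

Request:
move_arm([
  [[0, 0.4, 0], [0, 0, 0], -1],
  [[0, 0.6, 0], [0, 0, 0], -1],
  [[0, 0.6, -0.3], [0, 0, 0], -1],
  [[0, 0.6, -0.9], [0, 0, 0], -1],
  [[0, 0.8, -0.9], [0, 0, 0], -1],
  [[0, 0.9, -0.9], [0, 0, 0], -1],
  [[0, 0.9, -0.9], [0, 0, 0], -1],
  [[0, 0.9, -0.9], [0, 0, 0], -1],
  [[0, 0.9, -0.9], [0, 0, 0], -1],
  [[0, 0.9, 0], [0, 0, 0], -1],
  [[0, 0.9, 0], [0, 0, 0], -1],
  [[0, 0.9, 0], [0, 0, 0], -1],
])

```text
time_s: 7.67
position: [0.5611, -0.1501, 0.2194]
tool_rot: [[0.974, -0.226, -0.005], [-0.226, -0.974, -0.023], [0.0, 0.023, -1.0]]
ft_force: [-0.3, -0.2, -0.3]
grip_width: 0.0003
```

```bash
python3 go.py -0.04 -0.175 0.20
```

```text
t 7.6667 pos [ 0.5611 -0.1501  0.2194] box [-0.0019 -0.1041  0.2194] F [-0.3094 -0.1771 -0.3368] grip 0.00029657819677590246
tool x yaw -13.042506932954446 want -13.3 tilt [-0.0051 -0.0229 -0.9997]
total in units [-1.9205  3.5113  1.0535] norm rows 3.5112512791643686
```

Request:
move_arm([
  [[-0.5, 0.8, 0.2], [0.011, 0, 0], -1],
  [[-0.5, 0.9, 0.2], [0, 0, 0], -1],
  [[-0.5, 0.8, 0.2], [0, 0, 0], -1],
  [[-0.4, 0.4, 0.2], [0, 0, 0], -1],
  [[0, 0, 0], [0, 0, 0], -1],
  [[0, 0, 0], [0, 0, 0], -1],
])

```text
time_s: 8.17
position: [0.5079, -0.2039, 0.2064]
tool_rot: [[0.973, -0.23, 0.008], [-0.23, -0.973, 0.003], [0.007, -0.005, -1.0]]
ft_force: [-0.5, 0.5, 0.8]
grip_width: -0.0004
```

```bash
python3 - <<'E'
from h import *
from go import *
import pickle
d=imaging.get_image("wrist"); crop(d,"wrist7",0,0,560,420,1.4); pickle.dump(d,open("wrist7.pkl","wb"))
p=readout.observe(); print(project(d,p["position"])*1.4)
d=imaging.get_image("side"); crop(d,"side7",190,120,350,260,5);pickle.dump(d,open("side7.pkl","wb"))
d=imaging.get_image("scene"); crop(d,"scene7",200,120,340,260,5);pickle.dump(d,open("scene7.pkl","wb"))
E
python3 go.py -0.04 -0.175 0.2
```

```text
[[393.9205 392.1149]]
t 8.3167 pos [ 0.5085 -0.2033  0.2063] box [-0.0409 -0.168   0.2063] F [ 0.0143  0.4417 -0.6037] grip -0.00017420849405958773
tool x yaw -13.188118682897041 want -13.3 tilt [ 0.008   0.0026 -1.    ]
total in units [0.0401 0.3528 0.3123] norm rows 0.35278602293570555
```

View pics/wrist7.png

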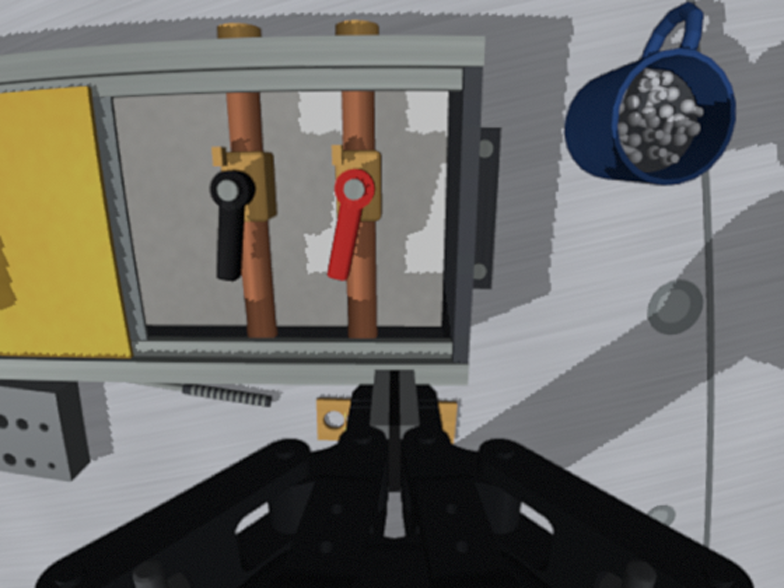

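View pics/side7.png

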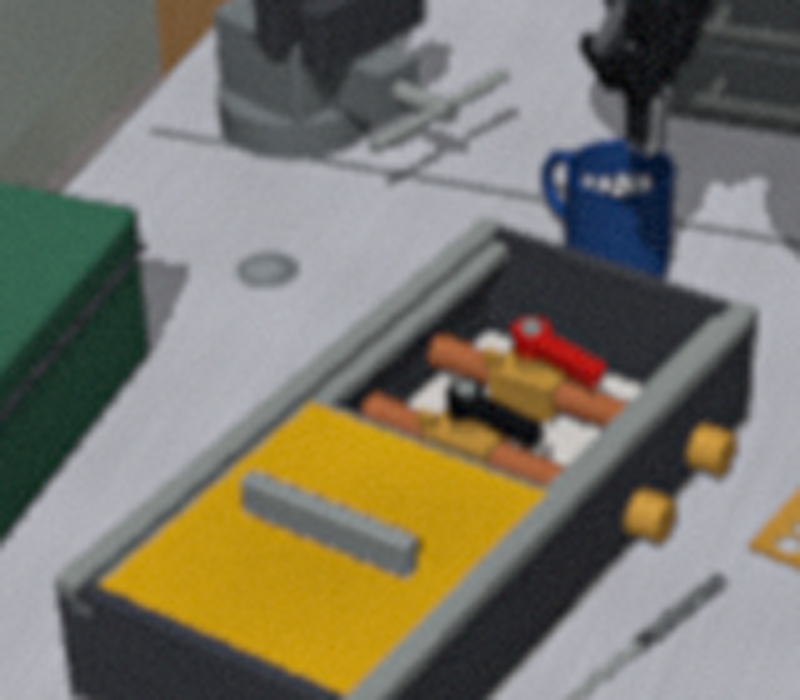

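View pics/scene7.png

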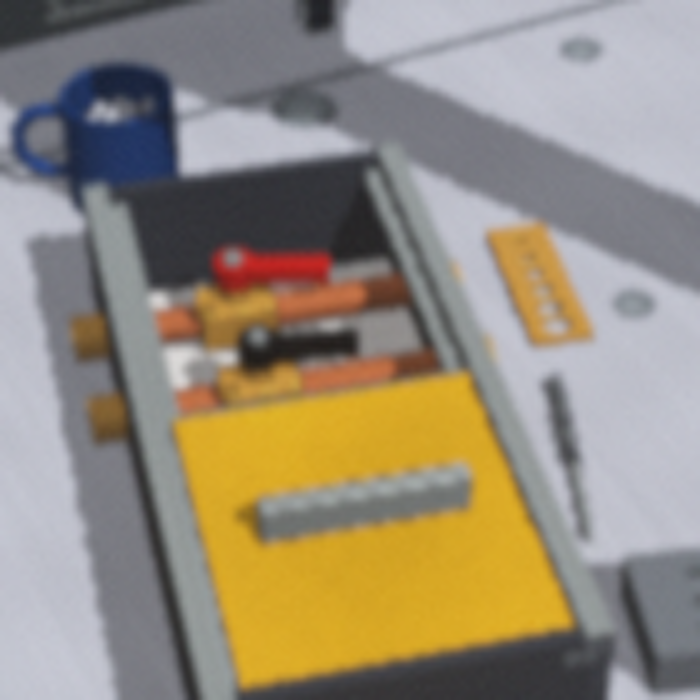

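```bash
python3 - <<'E'
from h import *
from go import *
import pickle
W=pickle.load(open("wrist7.pkl","rb"))
for n,x,z in [("redhub",[354,189],.069),("redtip",[338,276],.069),("blkhub",[230,190],.069),("blktip",[229,277],.069),("railTR",[485,37],.088),("railBR",[467,383],.088),("mouth bot R",[451,343],.078),("mouth top R",[463,92],.078),("mouth top L",[110,97],.078),("coverTR",[90,86],.082),("coverBR",[131,357],.082)]:
    print(n,tobox(onz(W,np.array(x)/1.4,z)))
for f,pts in (("side7",[("redhub",[530,330]),("redtip",[598,368])]),("scene7",[("redhub",[232,263]),("redtip",[328,267])])):
    W=pickle.load(open(f+".pkl","rb")); o=[190,120] if f=="side7" else [200,120]
    for n,x in pts: print(f,n,tobox(onz(W,np.array(x)/5+o,.069)))
E
```

```text
redhub [ 0.0194 -0.1439  0.069 ]
redtip [-0.0342 -0.1325  0.069 ]
blkhub [ 0.0194 -0.0687  0.069 ]
blktip [-0.0348 -0.0626  0.069 ]
railTR [ 0.0988 -0.2151  0.088 ]
railBR [-0.0992 -0.2143  0.088 ]
mouth bot R [-0.0759 -0.2043  0.078 ]
mouth top R [ 0.0728 -0.2058  0.078 ]
mouth top L [ 0.0739 -0.0057  0.078 ]
coverTR [0.0798 0.0032 0.082 ]
coverBR [-0.0855  0.0048  0.082 ]
side7 redhub [ 0.0164 -0.1427  0.069 ]
side7 redtip [-0.0398 -0.1299  0.069 ]
scene7 redhub [ 0.0201 -0.1376  0.069 ]
scene7 redtip [-0.0347 -0.12    0.069 ]
```

Wrist view: the red hub is at (354,189), its tip at (338,276), and the angle is about 0.21 rad. The hub positions match the model within 1 mm. Next I'll go above the gap on the -y side of the red handle.

```bash
python3 go.py -0.021 -0.169 0.11
```

```text
t 8.3167 pos [ 0.5085 -0.2033  0.2063] box [-0.0409 -0.168   0.2063] F [ 0.0143  0.4417 -0.6037] grip -0.00017420849405958773
tool x yaw -13.188118682897041 want -13.3 tilt [ 0.008   0.0026 -1.    ]
total in units [0.9584 0.0742 4.8203] norm rows 4.820255758214403
```

Request:
move_arm([
  [[0.4, 0, 0.5], [0, 0, 0], -1],
  [[0.4, 0, 0.7], [0, 0, 0], -1],
  [[0.2, 0, 0.7], [0, 0, 0], -1],
  [[0, 0, 0.7], [0, 0, 0], -1],
  [[0, 0, 0.7], [0, 0, 0], -1],
  [[0, 0, 0.7], [0, 0, 0], -1],
  [[0, 0, 0.4], [0, 0, 0], -1],
  [[0, 0, 0.2], [0, 0, 0], -1],
  [[0, 0, 0], [0, 0, 0], -1],
])

```text
time_s: 9.07
position: [0.5376, -0.2037, 0.1064]
tool_rot: [[0.975, -0.22, 0.011], [-0.22, -0.975, 0.003], [0.01, -0.006, -1.0]]
ft_force: [0.5, 0.5, 0.3]
grip_width: -0.0003
```

```bash
python3 go.py -0.021 -0.169 0.057; python3 - <<'E'
from h import *
d=imaging.get_image("wrist"); crop(d,"wrist8",0,0,560,420,1.4)
E
```

```text
t 9.0667 pos [ 0.5376 -0.2037  0.1064] box [-0.0124 -0.1617  0.1064] F [0.4951 0.5021 0.2663] grip -0.000257222053507303
tool x yaw -12.715831677344799 want -13.3 tilt [ 0.0114  0.0031 -0.9999]
total in units [-0.4571  0.3731  2.4617] norm rows 2.461675998694727
```

View pics/wrist8.png

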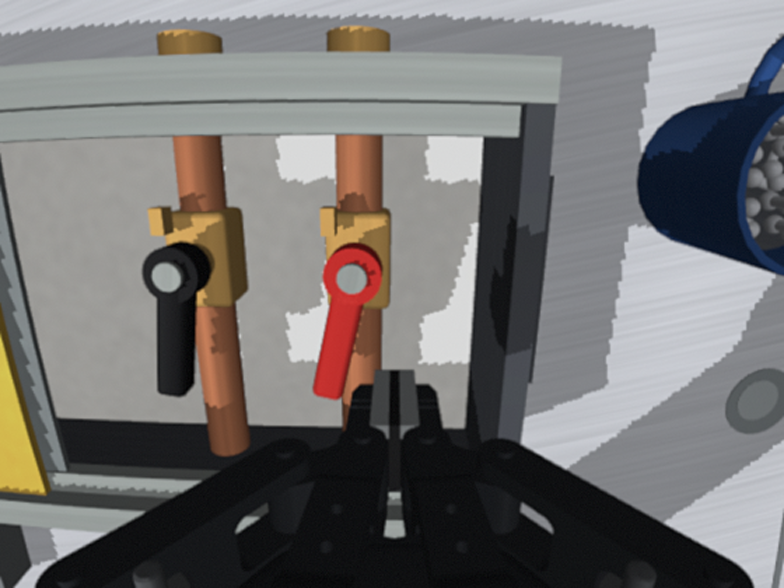

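Request:
move_arm([
  [[-0.25, 0.25, 0], [0, -0.005, 0.005], -1],
  [[-0.2, 0.2, 0], [0, 0, 0], -1],
  [[0, 0, 0], [0, 0, 0], -1],
  [[0, 0, 0], [0, 0, 0], -1],
])

```text
time_s: 9.45
position: [0.5269, -0.2118, 0.109]
tool_rot: [[0.973, -0.231, 0.004], [-0.231, -0.973, 0.003], [0.003, -0.004, -1.0]]
ft_force: [0.1, 0.2, 0.2]
grip_width: 0.0001
```

```bash
python3 go.py -0.021 -0.169 0.057; python3 - <<'E'
from h import *
d=imaging.get_image("wrist"); crop(d,"wrist9",0,0,560,420,1.4)
E
```

```text
t 9.45 pos [ 0.5269 -0.2118  0.109 ] box [-0.021  -0.1721  0.109 ] F [0.1252 0.1915 0.2397] grip 7.809438141003633e-05
tool x yaw -13.36188608332993 want -13.3 tilt [ 0.0041  0.003  -1.    ]
total in units [-0.0087 -0.1431  2.6017] norm rows 2.601692602173935
```

View pics/wrist9.png

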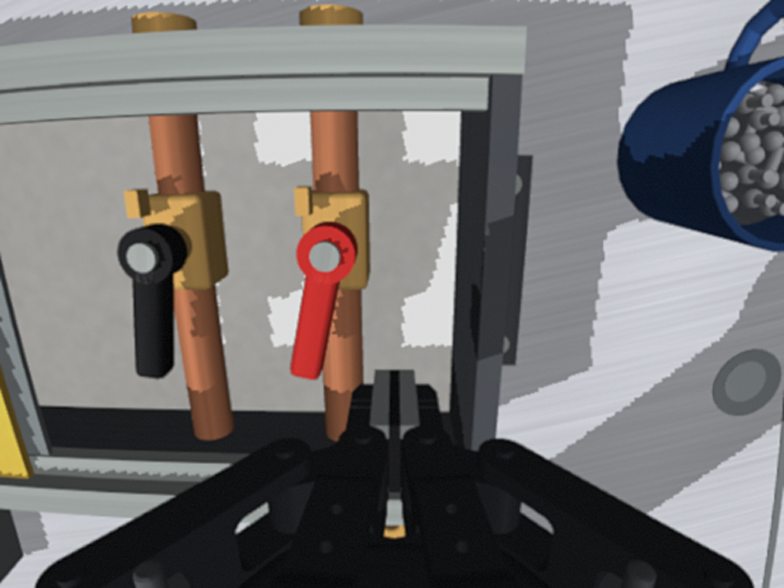

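Request:
move_arm([
  [[0, -0.1, 0.5], [0, 0, 0], -1],
  [[0, 0, 0.6], [0, 0, 0], -1],
  [[0, 0, 0.6], [0, 0, 0], -1],
  [[0, 0, 0.5], [0, 0, 0], -1],
  [[0, 0, 0.3], [0, 0, 0], -1],
  [[0, 0, 0], [0, 0, 0], -1],
])

```text
time_s: 10.0
position: [0.5281, -0.2093, 0.0559]
tool_rot: [[0.973, -0.231, 0.007], [-0.231, -0.973, 0.001], [0.006, -0.003, -1.0]]
ft_force: [-0.6, -0.0, -0.4]
grip_width: 0.0002
```

```bash
python3 go.py -0.023 -0.136 0.057; python3 - <<'E'
from h import *
d=imaging.get_image("wrist"); crop(d,"wrist10",0,0,560,420,1.4)
d=imaging.get_image("side"); crop(d,"side10",260,120,360,210,8)
E
```

```text
t 10.0 pos [ 0.5281 -0.2093  0.0559] box [-0.0204 -0.1694  0.0559] F [-0.646  -0.0262 -0.3553] grip 0.0002231764417364905
tool x yaw -13.38238349789448 want -13.3 tilt [ 0.007   0.0014 -1.    ]
total in units [-0.1327 -1.6677 -0.0489] norm rows 1.667692458738736
```

View pics/wrist10.png

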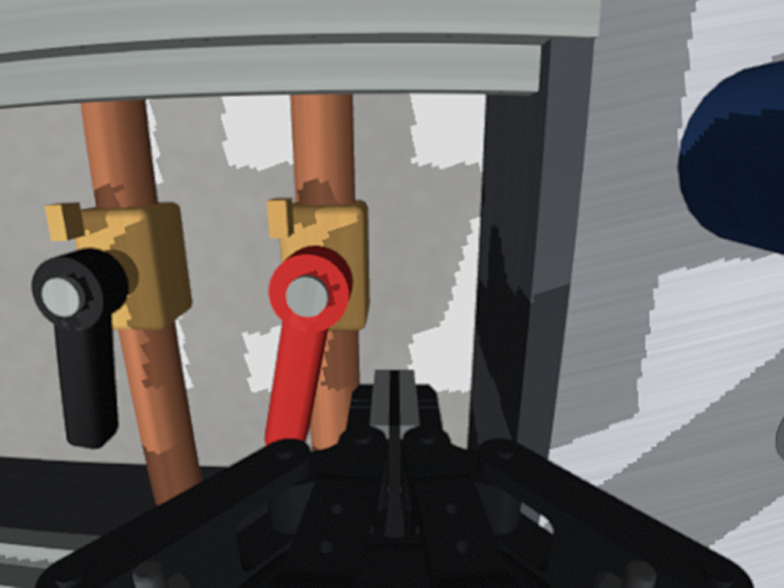

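View pics/side10.png

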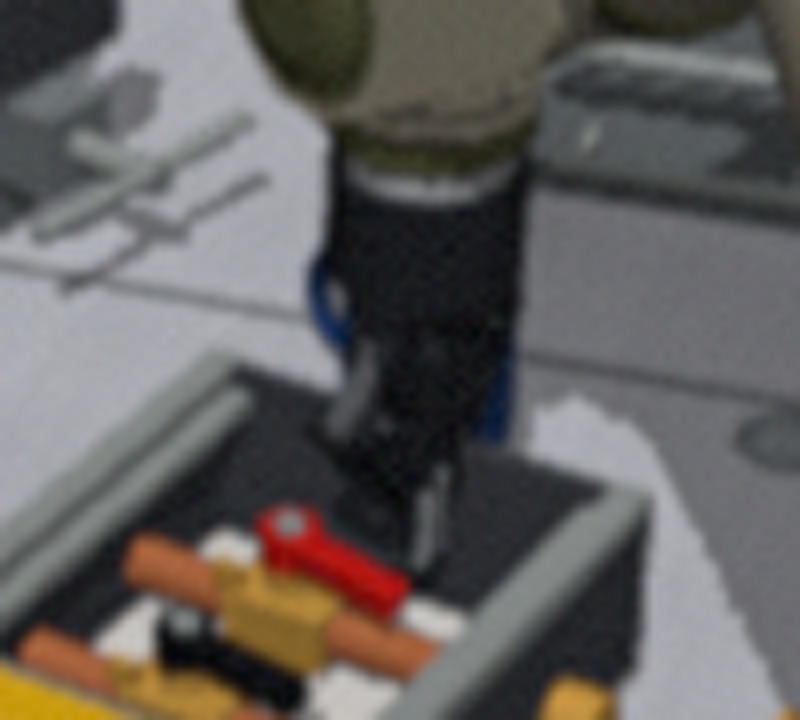

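The finger is in the well on the -y side of the red bar, at handle height, with nothing touched. Now I'll push towards +y.

Request:
move_arm([
  [[0, -0.25, 0], [0, 0, 0], -1],
  [[0, -0.25, 0], [0, 0, 0], -1],
  [[0, -0.25, 0], [0, 0, 0], -1],
  [[0, -0.25, 0], [0, 0, 0], -1],
  [[0, -0.25, 0], [0, 0, 0], -1],
  [[-0.05, -0.25, 0], [0, 0, 0], -1],
  [[-0.05, -0.2, 0], [0, 0, 0], -1],
])

```text
time_s: 10.68
position: [0.5364, -0.1756, 0.06]
tool_rot: [[0.973, -0.232, 0.013], [-0.232, -0.973, -0.006], [0.014, 0.003, -1.0]]
ft_force: [-1.6, -3.1, 1.0]
grip_width: 0.0003
```

```bash
python3 go.py -0.020 -0.127 0.057; python3 - <<'E'
from h import *
d=imaging.get_image("wrist"); crop(d,"wrist11",0,0,560,420,1.4)
d=imaging.get_image("side"); crop(d,"side11",260,120,360,210,8)
E
```

```text
t 10.6833 pos [ 0.5364 -0.1756  0.06  ] box [-0.02   -0.1346  0.06  ] F [-1.5561 -3.0949  1.005 ] grip 0.000336229431004136
tool x yaw -13.398940682409066 want -13.3 tilt [ 0.0134 -0.0062 -0.9999]
total in units [-0.0007 -0.3817  0.1511] norm rows 0.3816953873973147
```

View pics/wrist11.png

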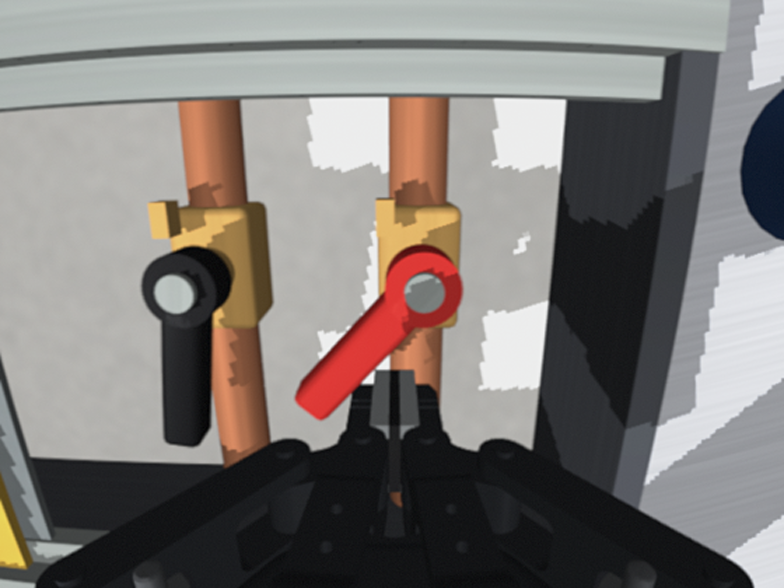

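View pics/side11.png

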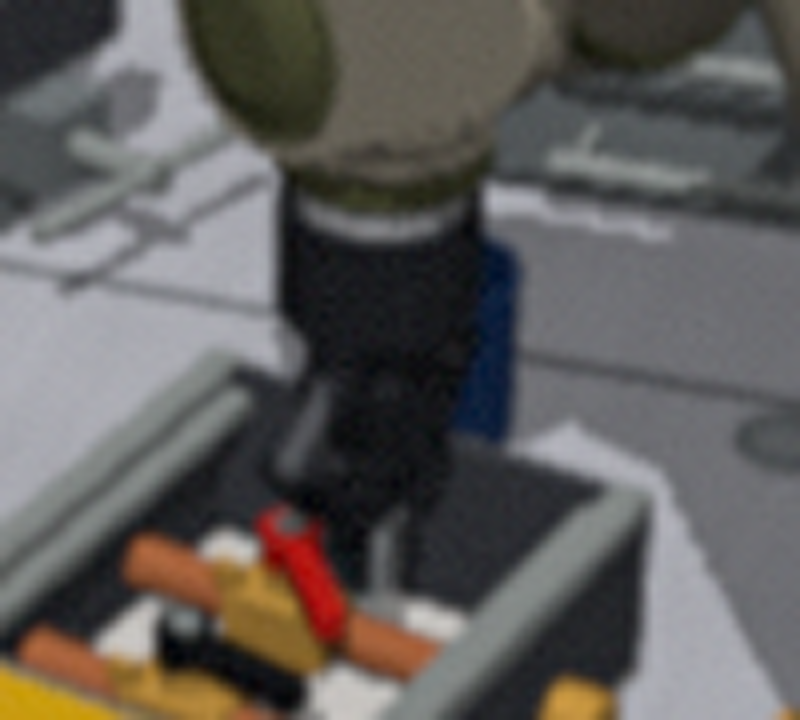

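Request:
move_arm([
  [[-0.05, -0.25, 0.15], [0, 0, 0], -1],
  [[0, -0.25, 0.05], [0, 0, 0], -1],
  [[0.15, -0.2, 0], [0, 0, 0], -1],
  [[0.2, -0.2, 0], [0, 0, 0], -1],
  [[0.2, -0.2, 0], [0, 0, 0], -1],
])

```text
time_s: 11.2
position: [0.5507, -0.1543, 0.0552]
tool_rot: [[0.973, -0.232, 0.01], [-0.232, -0.973, -0.004], [0.011, 0.002, -1.0]]
ft_force: [-2.4, -2.3, -0.0]
grip_width: -0.0001
```

```bash
python3 go.py 0.003 -0.108 0.057; python3 - <<'E'
from h import *
d=imaging.get_image("wrist"); crop(d,"wrist12",0,0,560,420,1.4)
E
```

```text
t 11.2 pos [ 0.5507 -0.1543  0.0552] box [-0.011  -0.1106  0.0552] F [-2.4475 -2.3138 -0.0428] grip -7.27278569488497e-05
tool x yaw -13.428260196296685 want -13.3 tilt [ 0.01   -0.0041 -0.9999]
total in units [ 0.703  -0.1329 -0.0803] norm rows 0.7030257306091315
```

View pics/wrist12.png

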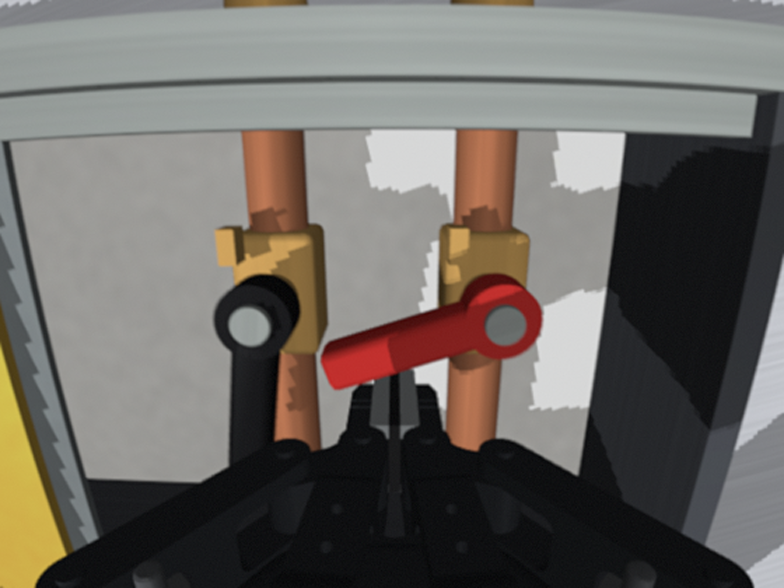

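The handle is at about 1.3 rad. I'll now push along +x onto the stop.

Request:
move_arm([
  [[0.2, 0, 0], [0, 0, 0], -1],
  [[0.2, 0, 0], [0, 0, 0], -1],
  [[0.2, 0, 0], [0, 0, 0], -1],
  [[0.2, 0, 0], [0, 0, 0], -1],
])

```text
time_s: 11.58
position: [0.5645, -0.1541, 0.0543]
tool_rot: [[0.973, -0.23, -0.001], [-0.23, -0.973, 0.003], [-0.002, -0.003, -1.0]]
ft_force: [-29.3, 3.9, 18.4]
grip_width: 0.0003
```

```bash
python3 go.py 0.003 -0.108 0.057; python3 - <<'E'
from h import *
d=imaging.get_image("wrist"); crop(d,"wrist13",0,0,560,420,1.4)
E
```

```text
t 11.5833 pos [ 0.5645 -0.1541  0.0543] box [ 0.0023 -0.1072  0.0543] F [-29.2693   3.9108  18.3992] grip 0.00028375005220713785
tool x yaw -13.296682570569821 want -13.3 tilt [-0.0013  0.0031 -1.    ]
total in units [ 0.0334  0.0384 -0.1356] norm rows 0.13555299871827514
```

View pics/wrist13.png

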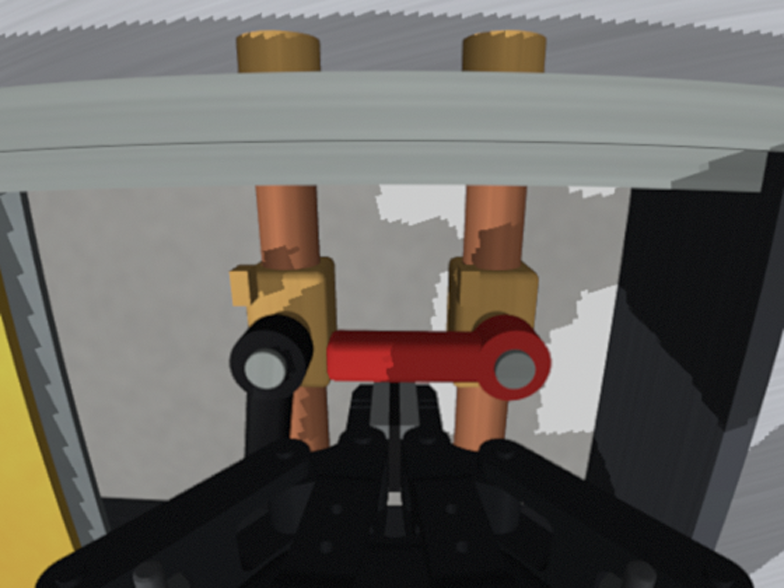

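The force reached 29 N and the red handle points along +y, so it is on its stop. I'll back off in -x, then rise straight up.

Request:
move_arm([
  [[0.02, 0, 0], [0, 0, 0], -1],
  [[0.02, 0, 0], [0, 0, 0], -1],
  [[-0.2, 0, -0.1], [0, 0, 0], -1],
  [[-0.3, 0, -0.1], [0, 0, 0], -1],
  [[-0.3, 0, -0.3], [0, 0, 0], -1],
  [[0, 0, -0.5], [0, 0, 0], -1],
  [[0, 0, -0.7], [0, 0, 0], -1],
  [[0, 0, -0.9], [0, 0, 0], -1],
  [[0, 0, -0.9], [0, 0, 0], -1],
  [[0, 0, -0.9], [0, 0, 0], -1],
  [[0, 0, -0.9], [0, 0, 0], -1],
  [[0, 0, -0.9], [0, 0, 0], -1],
])

```text
time_s: 12.63
position: [0.5483, -0.1514, 0.1878]
tool_rot: [[0.973, -0.232, -0.001], [-0.232, -0.973, 0.003], [-0.002, -0.003, -1.0]]
ft_force: [0.5, -0.5, -0.6]
grip_width: 0.0001
```

Request:
move_arm([
  [[-0.5, 0.5, -0.6], [0, 0, 0], -1],
  [[-0.5, 0.5, -0.6], [0, 0, 0], -1],
  [[-0.5, 0.5, -0.4], [0, 0, 0], -1],
  [[-0.4, 0.3, 0], [0, 0, 0], -1],
  [[0, 0, 0], [0, 0, 0], -1],
  [[0, 0, 0], [0, 0, 0], -1],
  [[0, 0, 0], [0, 0, 0], -1],
])

```text
time_s: 13.22
position: [0.5018, -0.1794, 0.2298]
tool_rot: [[0.973, -0.232, 0.013], [-0.232, -0.973, -0.004], [0.014, 0.001, -1.0]]
ft_force: [0.8, 0.5, -0.8]
grip_width: 0.0001
```

```bash
python3 go.py; python3 - <<'E'
from h import *
import pickle
d=imaging.get_image("wrist"); crop(d,"wrist14",0,0,560,420,1.4); pickle.dump(d,open("wrist14.pkl","wb"))
d=imaging.get_image("side"); crop(d,"side14",0,0,560,420,1.4); crop(d,"side14c",190,120,350,260,5)
E
```

```text
t 13.2167 pos [ 0.5018 -0.1794  0.2298] box [-0.0529 -0.1463  0.2298] F [ 0.8343  0.4695 -0.8223] grip 0.0001475297167057133
tool x yaw -13.403919768033278 want -13.3 tilt [ 0.013  -0.004  -0.9999]
```

View pics/wrist14.png

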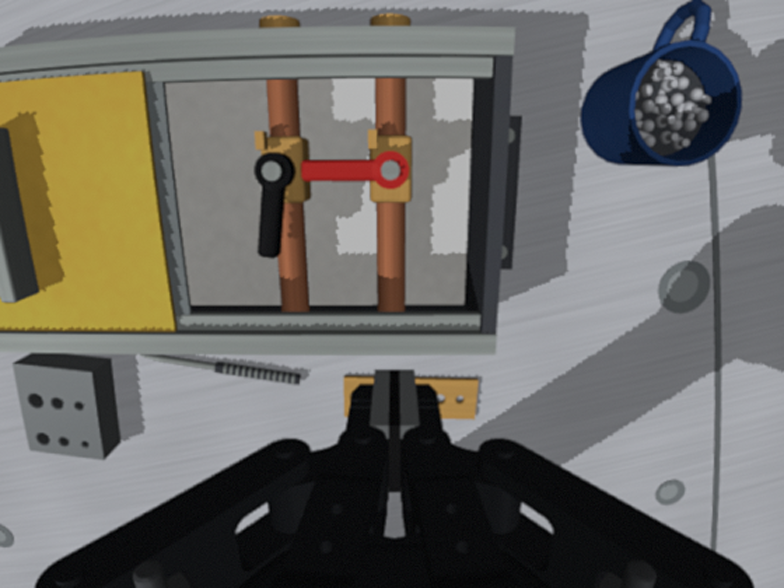

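View pics/side14.png

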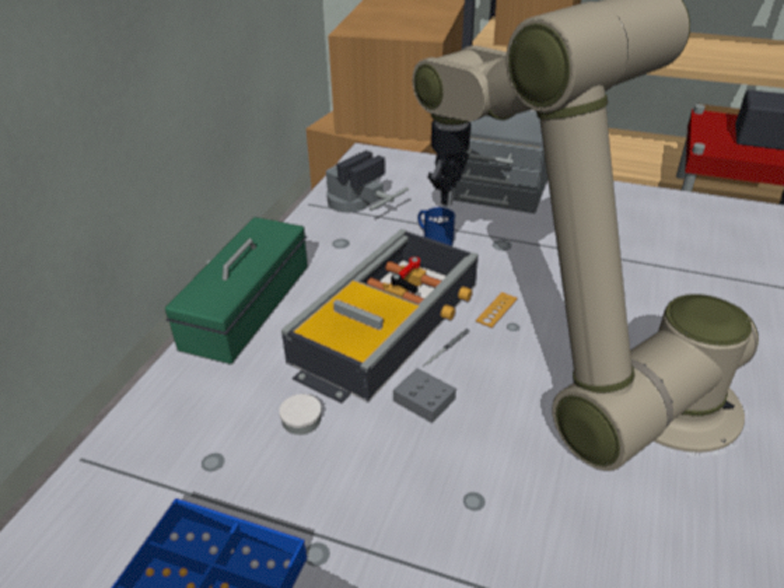

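```bash
python3 - <<'E'
from h import *
from go import *
import pickle
W=pickle.load(open("wrist14.pkl","rb"))
P={}
for n,x,z in [("redhub",[390,170],.069),("redtip",[303,170],.069),("blkhub",[272,170],.069),("blktip",[270,256],.069),("coverTR",[144,71],.082),("coverBR",[175,331],.082)]:
    P[n]=tobox(onz(W,np.array(x)/1.4,z)); print(n,P[n])
d=P["redtip"]-P["redhub"]; print("a",np.arctan2(d[1],-d[0]))
d=P["blktip"]-P["blkhub"]; print("black a",np.arctan2(d[1],-d[0]))
E
```

```text
redhub [ 0.0193 -0.1438  0.069 ]
redtip [ 0.0197 -0.0879  0.069 ]
blkhub [ 0.0199 -0.0678  0.069 ]
blktip [-0.0365 -0.0623  0.069 ]
coverTR [0.08   0.0034 0.082 ]
coverBR [-0.0859  0.0051  0.082 ]
a 1.5773376939521293
black a 0.0962922809983243
```

Red is shut at about 1.57 rad, black is unchanged at about 0.10, and the cover is at the far end with its rear edge near y=+4 mm. The arm is clear, so I'm handing in.

```bash
python3 -c "
from rig import job
print(job.close_job())"
```

```text
the job is handed in; nothing more can be done
None
```

The air to the rivet guns is shut off, and I handed the job in at about 13.3 s; no verdict came back.

- **Cover:** I pushed it by the rib with shut fingertips until the force rose to about 30 N at the end wall. In the last pictures it lies flat in its rails. Its rear edge is at y ≈ +4 mm in the box frame, which puts its centre at about +104 mm (fully open is +105 mm).
- **Red handle:** I turned it from about 0.21 rad to its stop, where the force reached about 29 N. The last picture gave about 1.577 rad.
- **Black handle:** It measured about 0.11 rad before and 0.10 rad after, so its tip moved by 2 mm or less, within measurement error.
- **Bystanders:** The block, scribe, gauge, mug and tin look unmoved in the last side view. I checked these by eye only and did not measure them again.
- **Arm:** It finished about 0.23 m above the bench, clear of everything, with under 1 N on the wrist.
- **One disagreement:** The first box position, from the scene and side cameras, was about 5 mm off the wrist camera's. I used the wrist camera's, and its handle positions then matched the given geometry within about 1 mm.

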